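# Return the amber bottles to their drip cups

### The job

Put the four amber bottles back into their drip cups: stand each one upright in the cup of the same colour as its cap (white, red, black, yellow), setting it down gently and never tipping it over. Leave the clear staining jar and the plain black canister where they stand.

Things in the scene. Friction and masses are not known exactly. Their poses are not given: they have to be found in the camera images.
- white_cap_bottle: amber glass bottle with a WHITE cap: body 48 mm in diameter, straight up to about 70 mm (plain to grip at 50 to 65 mm height), cap 26 mm in diameter, 113 mm tall in all, about 150 g. Stands upright at the start, in a row some 10 cm in front of a solid window wall: draw the arm in towards the base before swinging it sideways. Origin: centre of its underside, z up along its axis.
- red_cap_bottle: amber glass bottle with a RED cap: body 48 mm in diameter, straight up to about 70 mm (plain to grip at 50 to 65 mm height), cap 26 mm in diameter, 113 mm tall in all, about 140 g. Stands upright at the start, in a row some 10 cm in front of a solid window wall: draw the arm in towards the base before swinging it sideways. Origin: centre of its underside, z up along its axis.
- black_cap_bottle: small amber glass bottle with a BLACK cap: body 31 mm in diameter, cap 22 mm, 73 mm tall in all (grip the body at about 42 mm height), about 45 g. Stands upright at the start, in a row some 10 cm in front of a solid window wall: draw the arm in towards the base before swinging it sideways. Origin: centre of its underside, z up along its axis.
- yellow_cap_bottle: small amber glass bottle with a YELLOW cap: body 38 mm in diameter, 90 mm tall in all (grip the body at about 42 mm height), about 70 g. Stands upright at the start, in a row some 10 cm in front of a solid window wall: draw the arm in towards the base before swinging it sideways. Origin: centre of its underside, z up along its axis.
- clear_jar: bystander: square clear glass staining jar, 58 x 52 mm, 86 mm tall, round black lid 55 mm. Not to be moved. Origin: centre of its underside.
- black_canister: bystander: plain all-black round canister, 36 mm in diameter, 60 mm tall; not a bottle, not to be moved. Origin: centre of its underside.
- white_cup: WHITE plastic drip cup, fixed to the bench by its black rubber foot (80 mm across): round, 76 mm outside, 70 mm inside, rim at 20 mm, inner floor at 6 mm; a small thin finger tab sticks out 17 mm at one side near the rim. Origin: centre of its underside, z up.
- red_cup: RED plastic drip cup, fixed to the bench by its black rubber foot (80 mm across): round, 76 mm outside, 70 mm inside, rim at 20 mm, inner floor at 6 mm; a small thin finger tab sticks out 17 mm at one side near the rim. Origin: centre of its underside, z up.
- black_cup: BLACK plastic drip cup, fixed to the bench by its black rubber foot (80 mm across): round, 76 mm outside, 70 mm inside, rim at 20 mm, inner floor at 6 mm; a small thin finger tab sticks out 17 mm at one side near the rim. Origin: centre of its underside, z up.
- yellow_cup: YELLOW plastic drip cup, fixed to the bench by its black rubber foot (80 mm across): round, 76 mm outside, 70 mm inside, rim at 20 mm, inner floor at 6 mm; a small thin finger tab sticks out 17 mm at one side near the rim. Origin: centre of its underside, z up.

How it is judged:
At the end, for the whole second after the job is handed in: Each amber bottle stands upright (within 0.1 rad) and at rest on the inner floor of the cup of its cap's colour, inside its wall; the clear jar and the black canister are upright and within 30 mm of where they began (horizontal distance between white_cap_bottle and white_cup below 0.013 m and z of white_cap_bottle in the frame of white_cup between 0.002 and 0.01 m and angle between each of white_cap_bottle, red_cap_bottle, black_cap_bottle, yellow_cap_bottle, clear_jar, black_canister's own z axis and vertical below 0.1 rad and linear speed of each of white_cap_bottle, red_cap_bottle, black_cap_bottle, yellow_cap_bottle below 0.02 m/s and angular speed of each of white_cap_bottle, red_cap_bottle, black_cap_bottle, yellow_cap_bottle below 0.2 rad/s and horizontal distance between red_cap_bottle and red_cup below 0.013 m and z of red_cap_bottle in the frame of red_cup between 0.002 and 0.01 m and horizontal distance between black_cap_bottle and black_cup below 0.022 m and z of black_cap_bottle in the frame of black_cup between 0.002 and 0.01 m and horizontal distance between yellow_cap_bottle and yellow_cup below 0.018 m and z of yellow_cap_bottle in the frame of yellow_cup between 0.002 and 0.01 m and distance of each of clear_jar, black_canister from where it was at the start of the episode below 0.03 m); the robot touches nothing.
It fails at once if a bottle is tipped over (more than 0.7 rad from upright) (angle between any of white_cap_bottle, red_cap_bottle, black_cap_bottle, yellow_cap_bottle's own z axis and vertical above 0.7 rad).
It fails at once if a bottle is dropped or rammed into a cup (more than 60 N) (contact force between any of white_cap_bottle, red_cap_bottle, black_cap_bottle, yellow_cap_bottle and white_cup above 60 N or contact force between any of white_cap_bottle, red_cap_bottle, black_cap_bottle, yellow_cap_bottle and red_cup above 60 N or contact force between any of white_cap_bottle, red_cap_bottle, black_cap_bottle, yellow_cap_bottle and black_cup above 60 N or contact force between any of white_cap_bottle, red_cap_bottle, black_cap_bottle, yellow_cap_bottle and yellow_cup above 60 N).
It fails at once if the clear jar or the black canister is knocked over or pushed more than 30 mm (distance of any of clear_jar, black_canister from where it was at the start of the episode above 0.03 m or angle between any of clear_jar, black_canister's own z axis and vertical above 0.5 rad).
It also fails if it takes over 99 s, if anything falls off the work surface, if the arm or the gripper's body presses on something with over 40 N, if the wrist force passes 120 N, or if a joint passes its speed limit or range.

### The arm

A 7-joint arm with a two-finger parallel gripper is mounted at the origin on the work surface; the furniture and walls round the work are solid. World frame = base frame: x ahead of the robot, y to its left, z up, the work surface at z = 0. Lengths are in m, angles in rad, forces in N, time in s.
With the tool pointing down it reaches from about 0.4 to 0.85 m from the base axis. Payload 4.5 kg.
Tool frame: the origin (TCP) lies midway between the tips of the shut fingers; the grasp point (between the pads) lies 19 mm behind it; z points along the fingers, y is the line along which they close (so a half turn about z gives the same grasp; the last joint's range is limited). The gripper opens to 85 mm and grips with 20 to 120 N. Pads are 22 mm wide; open, the fingers measure 114 mm over their backs; the gripper's body (76 mm by 85 mm) begins 54 mm behind the grasp point. The pads swing forward as they close: fully open they stand 13 mm farther back than shut.
Start: joints at [-1.123, 0.689, -0.195, 1.565, 0.157, 0.902, -0.215], TCP at [0.251, 0.572, 0.231] pointing down, gripper open.
Joint ranges: [-3.01, 3.01], [-0.46, 2.08], [-1.47, 1.51], [0.13, 2.56], [-1, 4.14], [0.04, 2.09], [-2.66, 2.66]. Speed limits (rad/s): [2.57, 2.57, 3.14, 3.14, 3.14, 3.14, 3.14].

### API

Orientations are given as a unit quaternion [x, y, z, w].
In Python, from bench import bot gives the robot as it stands.
- The arm moves only by the tool arm_command, never from a script. Its argument "deltas" is a list of rows, each a list of 7 numbers: the shift along the world's x, y, z in m, then the turn, a rotation vector about the world's x, y, z in rad, then the opening, from 0 (shut) to 1 (fully open). A call has exactly 8 rows; each row shifts and turns the commanded pose from where the row before left it; what a row does not reach is not made up. A row lasts 1/12 s, in which the tool goes at most 41.7 mm and 7.16 degrees, less where a joint would pass 70% of its speed; a pose out of reach is approached as far as the arm can. A call with a gripper value outside its range is refused whole. The fingers move at their own pace and stop on an object; "force" is the grip in N (left out, the last holds). Time passes only in rows, so rows that do not move let the fingers close, or fill a call up. It gives the time, the measured TCP pose, the force, the opening and the grip force at its end, in the units of the state.
- bot.sense(): the state, without advancing time (a new reading comes with each control period).
- bot.read_camera(name): name is "side" or "top" or "wrist"; returns (picture, depth): 400x640x3 uint8, blue, green, red; 400x640 float32, m along the optical axis (not along the pixel's ray), 0 where there is no reading.
- bot.get_calibration(name): a dict with "fovy" (degrees; the focal length in pixels is half the picture's height over the tangent of half this angle, whatever the lens; pixels are square), "cx", "cy" (the principal point, pixels), "distortion" ([k1, k2, p1, p2, k3] as OpenCV has them; the pictures are not rectified), "rvec" (rotation vector, rad) and "tvec" (3), from world to camera coordinates, as OpenCV has them. Camera axes: x right, y down, z forward; pixel columns grow to the right and rows downward; lengths in m; the calibration is good to about 2 mm. A picture is of the moment at which its call begins: read the wrist's pose just before it. get_calibration takes no time and is no camera call; for the wrist camera it gives the pose at the moment of the call.
- bot.sign_off(): hands the job in; it is judged then, once.
The state is a dict: "time_s": time; "qpos": joint angles; "joint_velocities": joint speeds; "joint_efforts": joint torques, N m; "position": TCP position; "eef_rot": TCP orientation; "contact_force": force on the tool from outside, world axes, zero at the start; "ft_torque": the same for the moment, N m; "gripper_width": finger opening in m; "finger_force": force on a finger pad.
Only numpy, scipy, OpenCV 4.12 (cv2) and the standard library are available. Lean on these libraries where they do the work, as an engineer would, in place of code of your own. Each camera call takes 0.05 s, during which the arm holds its last target. There are 200 camera calls.

## Working session

There is one attempt and no reset: what is moved stays moved. The work goes in short steps, Python scripts to look and compute and a tool call to move; the robot and the scene stay as the last step left them, time stands still between calls to the robot, and variables do not carry over. Pictures are saved under pics/ and viewed, at most 14 in all, crops included, and the job is handed in when it is done.

Besides the shell and the picture viewer there is one more tool, called after "Call:" in YAML: its name, and indented under it one key for each argument. arm_command: Moves the arm, as the interface text tells. Its arguments: {"type":"object","properties":{"deltas":{"type":"array"},"force":{"type":"number"}},"required":["deltas"]}

```bash
mkdir -p pics; ls; python3 - <<'E'
from bench import bot
import cv2,numpy as np
s=bot.sense();print(s['time_s'],s['position'],s['eef_rot'],s['gripper_width'])
for n in("side","top"):
    im,d=bot.read_camera(n);cv2.imwrite(f"pics/{n}0.png",im);np.save(f"pics/{n}0.npy",d)
    c=bot.get_calibration(n);print(n,c)
E
```

```text
pics
0.0 [0.25106727 0.57163273 0.23048586] [ 2.05363050e-01  9.78685416e-01 -9.25939856e-04 -1.26569601e-04] 0.08536005209504172
side {'fovy': 43.23725673599743, 'cx': 321.22406962556477, 'cy': 201.2636547439167, 'distortion': array([-0.07278383,  0.        ,  0.        ,  0.        ,  0.        ]), 'rvec': array([ 2.14530942, -0.1277896 ,  0.07096653]), 'tvec': array([-0.45973502,  0.06423115,  1.15744032])}
top {'fovy': 53.84143799292718, 'cx': 315.3629894050503, 'cy': 197.61198938961286, 'distortion': array([-0.06055486,  0.        ,  0.        ,  0.        ,  0.        ]), 'rvec': array([ 2.1438196 , -2.13420914,  0.17441273]), 'tvec': array([-0.02428176,  0.44685792,  0.94744388])}
```

View pics/side0.png

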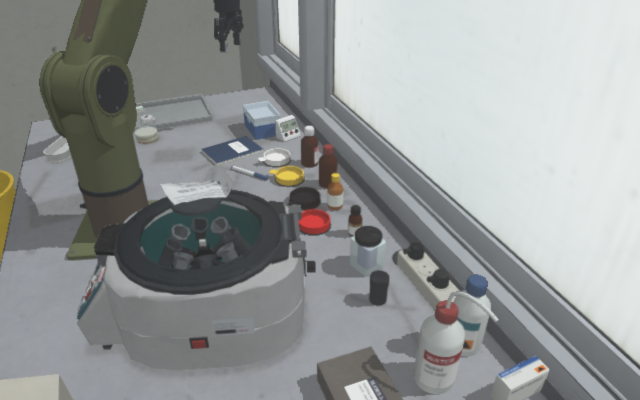

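View pics/top0.png

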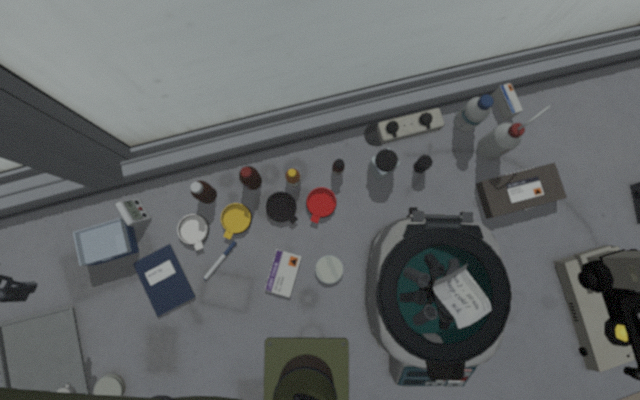

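```bash
cat > h.py <<'E'
import cv2,numpy as np
from bench import bot
def cam(n):
    c=bot.get_calibration(n);f=200/np.tan(np.radians(c['fovy'])/2)
    K=np.array([[f,0,c['cx']],[0,f,c['cy']],[0,0,1]]);return K,c['distortion'],cv2.Rodrigues(c['rvec'])[0],np.array(c['tvec']),c['rvec']
def plane(c,uv,z):
    K,D,R,t,_=c
    p=cv2.undistortPoints(np.asarray(uv,float).reshape(-1,1,2),K,D)[:,0]
    r=np.c_[p,np.ones(len(p))]@R;o=-R.T@t
    return o+r*((z-o[2])/r[:,2])[:,None]
def proj(c,P):
    K,D,R,t,rv=c;return cv2.projectPoints(np.asarray(P,float).reshape(-1,1,3),rv,t,K,D)[0][:,0]
E
python3 - <<'E'
from h import *
im=cv2.imread("pics/top0.png");cv2.imwrite("pics/topc.png",cv2.resize(im[145:260,165:435],None,fx=2.95,fy=2.95,interpolation=cv2.INTER_CUBIC))
im=cv2.imread("pics/side0.png");cv2.imwrite("pics/sidec.png",cv2.resize(im[110:310,245:405],None,fx=3,fy=3,interpolation=cv2.INTER_CUBIC))
c=cam("top")
for n,uv,z in [("wb",(203,190),.1),("rb",(250,177),.1),("yb",(293,175),.08),("bb",(338,166),.06),("wc",(192,231),.02),("yc",(236,219),.02),("bc",(281,207),.02),("rc",(321,203),.02)]:
    print(n,plane(c,[uv],z).round(3))
E
```

```text
wb [[0.453 0.242 0.1  ]]
rb [[0.485 0.132 0.1  ]]
yb [[0.495 0.032 0.08 ]]
bb [[ 0.522 -0.078  0.06 ]]
wc [[0.363 0.288 0.02 ]]
yc [[0.394 0.178 0.02 ]]
bc [[0.425 0.064 0.02 ]]
rc [[ 0.436 -0.037  0.02 ]]
```

View pics/topc.png

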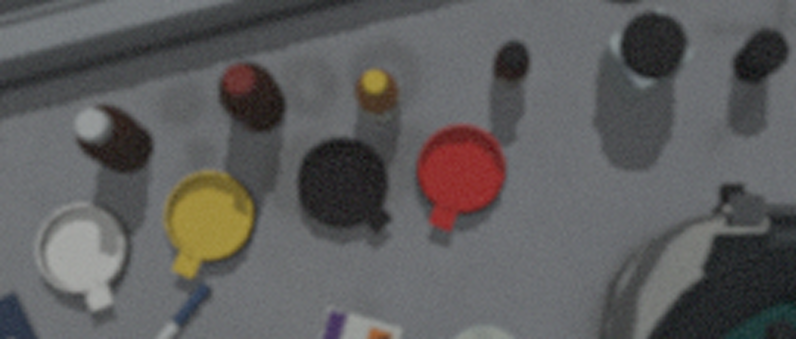

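View pics/sidec.png

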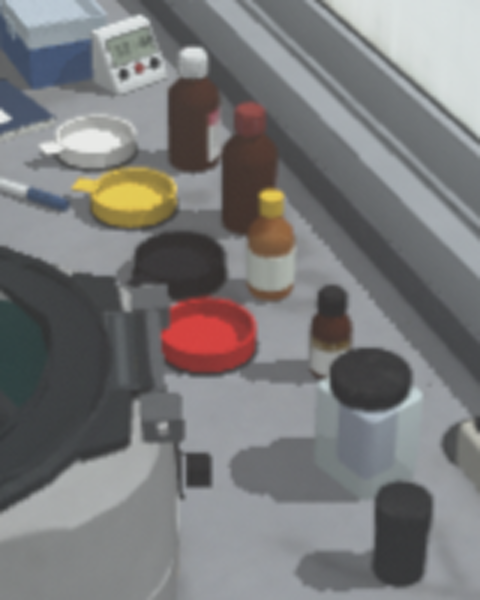

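```bash
python3 - <<'E'
from h import *
def comp(m,seed):
    n,l,st,ce=cv2.connectedComponentsWithStats(m.astype(np.uint8));d=np.hypot(*(ce[1:]-seed).T)+1000*(st[1:,4]<12);i=d.argmin()+1;return l==i,st[i],ce[i]
def masks(im):
    h=cv2.cvtColor(im,cv2.COLOR_BGR2HSV).astype(int);H,S,V=h[...,0],h[...,1],h[...,2]
    return dict(w=(V>120)&(S<50),r=((H<6)|(H>172))&(S>120)&(V>70),y=(H>18)&(H<33)&(S>130)&(V>90),b=(V<55))
for cn,cal,cup in [("top",cam("top"),dict(w=(192,231),y=(236,219),b=(281,207),r=(321,203))),("side",cam("side"),dict(w=(275,157),y=(289,175),b=(304,197),r=(314,221)))]:
    M=masks(cv2.imread(f"pics/{cn}0.png"))
    for k,s in cup.items():
        m,st,ce=comp(M[k],s)
        m=cv2.morphologyEx(m.astype(np.uint8),cv2.MORPH_OPEN,np.ones((3,3)))
        ct=max(cv2.findContours(m,0,1)[0],key=len)[:,0]
        P=plane(cal,ct,.018)[:,:2]
        c=P.mean(0)
        keep=np.ones(len(P),bool)
        for _ in range(20):
            A=np.c_[2*P[keep],np.ones(keep.sum())];x=np.linalg.lstsq(A,(P[keep]**2).sum(1),rcond=None)[0];c=x[:2];r=np.sqrt(x[2]+c@c)
            e=np.hypot(*(P-c).T)-r;keep=abs(e)<.004+.006*(_<3)
        print(cn,"cup",k,c.round(4),"r",r.round(4),keep.sum(),len(P),st)
cap={"top":dict(w=(196.5,187),r=(246,172),y=(292,173),b=(339,163.5)),"side":dict(w=(309,130.5),r=(328,150),y=(335.5,178),b=(355,210))}
Z=dict(w=.105,r=.105,y=.083,b=.066)
rays={}
for cn in cap:
    cal=cam(cn);M=masks(cv2.imread(f"pics/{cn}0.png"))
    for k,s in cap[cn].items():
        m,st,ce=comp(M[k],s)
        o=-cal[2].T@cal[3];p=plane(cal,[ce],Z[k])[0];rays[cn,k]=(o,p-o)
        print(cn,"cap",k,ce.round(1),st,p.round(4))
for k in "wryb":
    (o1,d1),(o2,d2)=rays["top",k],rays["side",k]
    a=np.linalg.lstsq(np.c_[d1,-d2],o2-o1,rcond=None)[0];p,q=o1+a[0]*d1,o2+a[1]*d2
    print("tri",k,((p+q)/2).round(4),np.linalg.norm(p-q).round(4))
E
```

```text
top cup w [0.3627 0.2871] r 0.0324 70 96 [176 213  31  37 667]
top cup y [0.3965 0.1782] r 0.0358 79 94 [222 204  29  35 716]
top cup b [0.4265 0.0651] r 0.0369 83 93 [266 192  31  32 742]
top cup r [ 0.4384 -0.0364] r 0.0364 76 91 [307 188  29  35 726]
side cup w [0.26   0.3552] r 0.0365 25 43 [228 141  21  13 162]
side cup y [0.395  0.1715] r 0.046 52 77 [270 166  33  19 453]
side cup b [0.4378 0.0368] r 0.0226 24 42 [291 188  28  21 184]
side cup r [ 0.4368 -0.0432] r 0.0465 55 85 [299 209  31  25 638]
top cap w [194.8 186.2] [190 181  11  11  92] [0.4615 0.2602 0.105 ]
top cap r [245.7 171.8] [241 167  10  10  59] [0.4963 0.1417 0.105 ]
top cap y [291.7 172.7] [287 169  10   8  60] [0.4997 0.0348 0.083 ]
top cap b [338.  165.9] [333 160  11  13 107] [ 0.5213 -0.0775  0.066 ]
side cap w [316.9 155.4] [314 147   8  17  73] [0.4654 0.1086 0.105 ]
side cap r [314.1 221.3] [299 209  31  25 638] [ 0.4285 -0.1679  0.105 ]
side cap y [334.8 177.2] [331 173   8  10  65] [0.4995 0.0359 0.083 ]
side cap b [354.6 212.2] [352 209   7   6  30] [ 0.5256 -0.0896  0.066 ]
tri w [0.4829 0.2906 0.0076] 0.0056
tri r [ 0.506   0.1794 -0.1306] 0.0863
tri y [0.4994 0.0348 0.0837] 0.0002
tri b [ 0.5257 -0.0781  0.0575] 0.0045
```

Call:
arm_command:
  deltas:
    - [0.01,-0.026,0,0,0,0,1]
    - [0.01,-0.026,0,0,0,0,1]
    - [0.01,-0.026,0,0,0,0,1]
    - [0.01,-0.026,0,0,0,0,1]
    - [0.01,-0.026,0,0,0,0,1]
    - [0.01,-0.026,0,0,0,0,1]
    - [0.01,-0.026,0,0,0,0,1]
    - [0.01,-0.026,0,0,0,0,1]
  force: 40

```text
time_s: 0.77
position: [0.3315, 0.3627, 0.2311]
eef_rot: [0.205, 0.979, -0.0, -0.0]
contact_force: [0.9, -0.0, 0.6]
gripper_width: 0.0853
finger_force: 0.0
```

Call:
arm_command:
  deltas:
    - [0.01,-0.026,0,0,0,0,1]
    - [0.01,-0.026,0,0,0,0,1]
    - [0.01,-0.026,0,0,0,0,1]
    - [0.01,-0.026,0,0,0,0,1]
    - [0,0,0,0,0,0,1]
    - [0,0,0,0,0,0,1]
    - [0,0,0,0,0,0,1]
    - [0,0,0,0,0,0,1]

```text
time_s: 1.43
position: [0.3708, 0.2617, 0.2313]
eef_rot: [0.204, 0.979, 0.001, -0.0]
contact_force: [1.3, 0.5, -0.5]
gripper_width: 0.0853
finger_force: 0.0
```

```bash
python3 - <<'E'
from h import *
s=bot.sense();print(s['time_s'],s['position'],s['eef_rot'],s['qpos'])
c=cam("wrist");im,d=bot.read_camera("wrist");cv2.imwrite("pics/w1.png",im);print((-c[2].T@c[3]).round(3),c[2][2].round(3))
print({k:proj(c,p).round() for k,p in dict(w=(.4615,.2602,.113),r=(.496,.142,.113),wc=(.3627,.2871,.02)).items()})
E
```

```text
1.4333 [0.37082681 0.26169035 0.23134277] [ 2.04390997e-01  9.78889166e-01  5.42491978e-04 -1.62070590e-04] [-0.55313803  0.47721361 -0.24133778  2.05953713  0.18738436  0.62437064
  0.23816561]
[0.295 0.295 0.373] [ 0.296 -0.127 -0.947]
{'w': array([[356., 277.]]), 'r': array([[257., 347.]]), 'wc': array([[336., 147.]])}
```

View pics/w1.png

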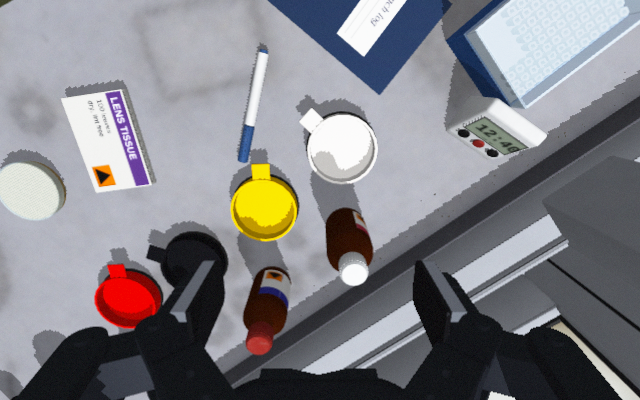

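```bash
cat >> h.py <<'E'
def masks(im):
    H,S,V=[x.astype(int) for x in cv2.split(cv2.cvtColor(im,cv2.COLOR_BGR2HSV))]
    return dict(w=(V>175)&(S<40),r=((H<6)|(H>172))&(S>130)&(V>90),y=(H>18)&(H<33)&(S>130)&(V>90),b=(V<45))
def comp(m,seed):
    n,l,st,ce=cv2.connectedComponentsWithStats(m.astype(np.uint8));d=np.hypot(*(ce[1:]-seed).T)+1000*(st[1:,4]<12);i=d.argmin()+1;return l==i,st[i],ce[i]
def circ(cal,m,z,ks=5):
    m=cv2.morphologyEx(m.astype(np.uint8),cv2.MORPH_OPEN,np.ones((ks,ks)))
    P=plane(cal,max(cv2.findContours(m,0,1)[0],key=len)[:,0],z)[:,:2]
    keep=np.ones(len(P),bool)
    for i in range(20):
        A=np.c_[2*P[keep],np.ones(keep.sum())];x=np.linalg.lstsq(A,(P[keep]**2).sum(1),rcond=None)[0];c=x[:2];r=np.sqrt(x[2]+c@c)
        keep=abs(np.hypot(*(P-c).T)-r)<(.01 if i<3 else .003)
    return c.round(4),r.round(4),keep.mean().round(2)
E
python3 - <<'E'
from h import *
c=cam("wrist");M=masks(cv2.imread("pics/w1.png"))
for k,s in dict(w=(342,148),y=(265,208),r=(129,298)).items():
    m,st,ce=comp(M[k],s);print("cup",k,st,circ(c,m,.018))
for k,s in dict(w=(354,268),r=(259,337)).items():
    m,st,ce=comp(M[k],s);print("cap",k,st,ce,plane(c,[ce],.105).round(4))
E
```

```text
cup w [  245     0   274   271 28859] (array([0.3832, 0.3001]), np.float64(0.1053), np.float64(0.1))
cup y [ 230  163   68   78 3665] (array([0.3961, 0.1836]), np.float64(0.0386), np.float64(0.81))
cup r [  94  264   67   65 2982] (array([ 0.4368, -0.0296]), np.float64(0.0433), np.float64(0.57))
cap w [288 260  81  50 985] [334.9177665  279.04873096] [[0.4604 0.2404 0.105 ]]
cap r [246 332  26  23 470] [258.71276596 343.12553191] [[0.4984 0.1416 0.105 ]]
```

```bash
python3 - <<'E'
from h import *
a=np.linspace(0,6.3,60)
C=dict(w=(.3627,.2871),y=(.3965,.1782),b=(.4265,.0651),r=(.4384,-.0364));B=dict(w=(.4615,.2602,.113,.013),r=(.497,.1417,.113,.013),y=(.4995,.0350,.09,.011),b=(.5255,-.079,.073,.011))
out=[]
for n,f,(y0,y1,x0,x1) in [("top0",3,(150,260,165,365)),("w1",2,(100,365,80,390))]:
    c=cam(n[:3] if n[0]=="t" else "wrist");s=4 if n[0]=="t" else 2
    im=cv2.imread(f"pics/{n}.png")[y0:y1,x0:x1];im=cv2.resize(im,None,fx=s,fy=s,interpolation=cv2.INTER_CUBIC)
    def dr(x,y,z,r,col):
        p=(proj(c,np.c_[x+r*np.cos(a),y+r*np.sin(a),0*a+z])-(x0,y0)+.5)*s-.5;cv2.polylines(im,[p.round().astype(int)],True,col,1)
    for x,y in C.values(): dr(x,y,.02,.038,(0,255,0))
    for x,y,z,r in B.values(): dr(x,y,z,r,(255,255,0))
    cv2.imwrite(f"pics/ov_{n}.png",im);print(im.shape)
E
```

```text
(440, 800, 3)
(530, 620, 3)
```

View pics/ov_top0.png

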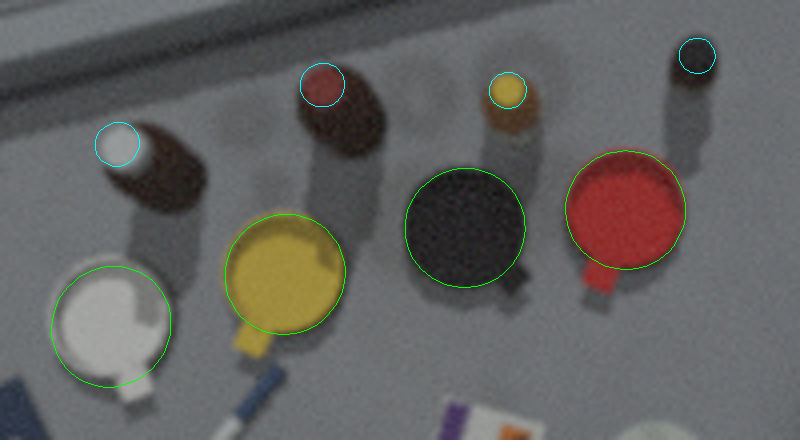

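View pics/ov_w1.png

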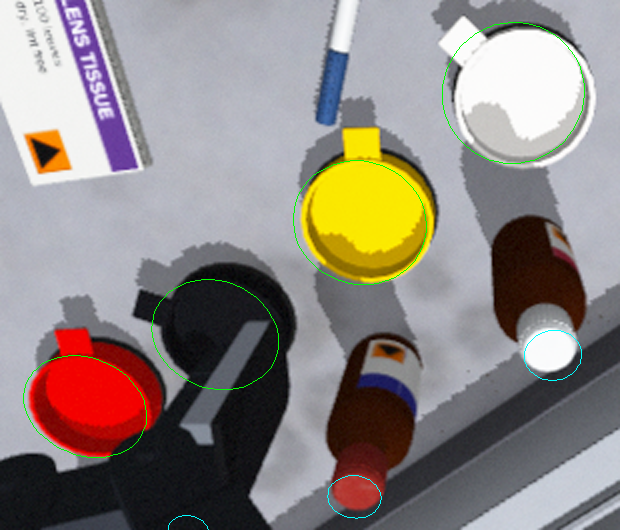

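```bash
python3 - <<'E'
from h import *
c=cam("wrist");s=cam("side")
print("wrist w,y",plane(c,[(342,147.5),(264.5,208.5)],.02).round(4).tolist())
print("wrist caps w r",plane(c,[(354.5,275),(258,346)],.113).round(4).tolist())
print("side w y b r",plane(s,[(277,156.3),(290,173.3),(305,197.3),(314.5,218.7)],.02).round(4).tolist())
im,d=bot.read_camera("wrist");P=plane(c,[(342,147.5)],0.006)
K,D,R,t,_=c
def z(u,v,dd):
    p=cv2.undistortPoints(np.array([[[u,v]]],float),K,D)[0,0];return R.T@(np.array([p[0],p[1],1])*dd-t)
for u,v in [(342,148),(264,208),(354,275),(258,346),(200,130),(230,300)]: print(u,v,z(u,v,d[v,u]).round(4))
E
```

```text
wrist w,y [[0.3655, 0.2927, 0.02], [0.395, 0.1853, 0.02]]
wrist caps w r [[0.4587, 0.2598, 0.113], [0.4952, 0.144, 0.113]]
side w y b r [[0.3713, 0.2762, 0.02], [0.4011, 0.1765, 0.02], [0.4296, 0.0546, 0.02], [0.4428, -0.0387, 0.02]]
342 148 [0.3688 0.2924 0.006 ]
264 208 [0.3982 0.1806 0.0059]
354 275 [0.4588 0.2593 0.1125]
258 346 [0.4955 0.1438 0.1127]
200 130 [ 0.2883  0.1546 -0.0013]
230 300 [ 0.4996  0.0783 -0.0011]
```

```bash
cat >> h.py <<'E'
def cloud(n):
    c=cam(n);K,D,R,t,_=c;im,d=bot.read_camera(n)
    v,u=np.mgrid[:400,:640];p=cv2.undistortPoints(np.stack([u,v],-1).reshape(-1,1,2).astype(float),K,D)[:,0]
    P=(np.c_[p,np.ones(len(p))]*d.reshape(-1,1)-t)@R
    return im,P[(d.ravel()>0.05)]
def rim(P,g,lo=.0165,hi=.0225,R=.0365,G=.05):
    q=P[(P[:,2]>lo)&(P[:,2]<hi)];q=q[np.hypot(*(q[:,:2]-g).T)<G][:,:2]
    from scipy.optimize import least_squares
    f=least_squares(lambda c:np.hypot(*(q-c).T)-R,g,loss='soft_l1',f_scale=.001)
    return f.x.round(4),len(q),np.median(abs(f.fun)).round(4)
E
python3 - <<'E'
from h import *
for n in("wrist","top","side"):
    im,P=cloud(n)
    for k,g in dict(w=(.368,.287),y=(.397,.180),b=(.4265,.0651),r=(.4384,-.0364)).items():
        print(n,k,rim(P,np.array(g)))
    for k,(x,y,zz,r) in dict(w=(.46,.259,.113,.013),r=(.496,.142,.113,.013),y=(.4995,.0350,.09,.011),b=(.5255,-.079,.073,.011)).items():
        q=P[(abs(P[:,2]-zz)<.004)&(np.hypot(P[:,0]-x,P[:,1]-y)<.03)];print(n,"cap",k,len(q),q.mean(0).round(4) if len(q) else 0)
E
```

```text
wrist w (array([0.3671, 0.2915]), 864, np.float64(0.0013))
wrist y (array([0.396 , 0.1834]), 724, np.float64(0.0011))
wrist b (array([0.4259, 0.0686]), 524, np.float64(0.002))
wrist r (array([ 0.438 , -0.0337]), 582, np.float64(0.001))
wrist cap w 543 [0.4569 0.2601 0.1118]
wrist cap r 437 [0.4934 0.1452 0.1117]
wrist cap y 0 0
wrist cap b 3 [ 0.5332 -0.0679  0.0698]
top w (array([0.3678, 0.289 ]), 126, np.float64(0.0017))
top y (array([0.3968, 0.1805]), 152, np.float64(0.0014))
top b (array([0.4279, 0.0658]), 141, np.float64(0.0013))
top r (array([ 0.4386, -0.0361]), 139, np.float64(0.0016))
top cap w 86 [0.4593 0.2563 0.1121]
top cap r 94 [0.4955 0.141  0.1125]
top cap y 50 [0.4988 0.0349 0.0899]
top cap b 58 [ 0.5282 -0.0797  0.0732]
side w (array([0.3694, 0.2873]), 111, np.float64(0.0022))
side y (array([0.3979, 0.1787]), 120, np.float64(0.0018))
side b (array([0.4293, 0.0649]), 147, np.float64(0.0013))
side r (array([ 0.4409, -0.0379]), 124, np.float64(0.001))
side cap w 38 [0.4607 0.2543 0.1123]
side cap r 49 [0.4968 0.1378 0.1122]
side cap y 36 [0.5006 0.0327 0.0892]
side cap b 52 [ 0.5286 -0.0823  0.072 ]
```

Call:
arm_command:
  deltas:
    - [0.022,-0.001,0,0,0,0,1]
    - [0.022,-0.002,0,0,0,0,1]
    - [0.022,-0.001,0,0,0,0,1]
    - [0.022,-0.001,0,0,0,0,1]
    - [0,0,0,0,0,0,1]
    - [0,0,-0.02,0,0,0,1]
    - [0,0,-0.02,0,0,0,1]
    - [0,0,0,0,0,0,1]

```text
time_s: 2.35
position: [0.4569, 0.2542, 0.1884]
eef_rot: [0.205, 0.979, -0.002, -0.002]
contact_force: [-0.2, -1.0, -1.1]
gripper_width: 0.0853
finger_force: 0.0
```

Call:
arm_command:
  deltas:
    - [0,0,-0.025,0,0,0,1]
    - [0,0,-0.025,0,0,0,1]
    - [0,0,-0.025,0,0,0,1]
    - [0,0,-0.025,0,0,0,1]
    - [0,0,-0.02,0,0,0,1]
    - [0,0,-0.02,0,0,0,1]
    - [0,0,-0.006,0,0,0,1]
    - [0,0,0,0,0,0,1]

```text
time_s: 3.02
position: [0.4584, 0.2553, 0.0446]
eef_rot: [0.205, 0.979, -0.001, -0.001]
contact_force: [0.3, 0.2, 0.1]
gripper_width: 0.0854
finger_force: 0.0
```

Call:
arm_command:
  deltas:
    - [0,0,0,0,0,0,0.7]
    - [0,0,0,0,0,0,0.6]
    - [0,0,0,0,0,0,0.55]
    - [0,0,0,0,0,0,0.5]
    - [0,0,0,0,0,0,0.4]
    - [0,0,0,0,0,0,0.3]
    - [0,0,0,0,0,0,0.3]
    - [0,0,0,0,0,0,0.3]
  force: 40

```text
time_s: 3.68
position: [0.4603, 0.2561, 0.0467]
eef_rot: [0.205, 0.979, 0.001, 0.001]
contact_force: [0.1, -0.3, 6.3]
gripper_width: 0.0474
finger_force: 40.0
```

Call:
arm_command:
  deltas:
    - [0,0,0.01,0,0,0,0.3]
    - [0,0,0.02,0,0,0,0.3]
    - [0,0,0.02,0,0,0,0.3]
    - [-0.013,0.003,0.01,0,0,0,0.3]
    - [-0.02,0.006,0,0,0,0,0.3]
    - [-0.02,0.008,0,0,0,0,0.3]
    - [-0.02,0.008,0,0,0,0,0.3]
    - [-0.018,0.008,0,0,0,0,0.3]

```text
time_s: 4.35
position: [0.367, 0.2881, 0.1061]
eef_rot: [0.206, 0.979, -0.0, -0.0]
contact_force: [0.3, 0.0, -1.8]
gripper_width: 0.0471
finger_force: 41.5
```

Call:
arm_command:
  deltas:
    - [0,0,0,0,0,0,0.3]
    - [0,0,-0.01,0,0,0,0.3]
    - [0,0,-0.01,0,0,0,0.3]
    - [0,0,-0.01,0,0,0,0.3]
    - [0,0,-0.008,0,0,0,0.3]
    - [0,0,-0.006,0,0,0,0.3]
    - [0,0,0,0,0,0,0.3]
    - [0,0,0,0,0,0,0.3]

```text
time_s: 5.02
position: [0.3683, 0.2881, 0.0613]
eef_rot: [0.206, 0.979, -0.0, -0.0]
contact_force: [-1.0, 1.3, -1.6]
gripper_width: 0.0471
finger_force: 41.4
```

```bash
python3 - <<'E'
from h import *
im,P=cloud("side");cv2.imwrite("pics/s2.png",cv2.resize(im[90:240,225:385],None,fx=3,fy=3,interpolation=cv2.INTER_CUBIC))
E
```

```text
(no output)
```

View pics/s2.png

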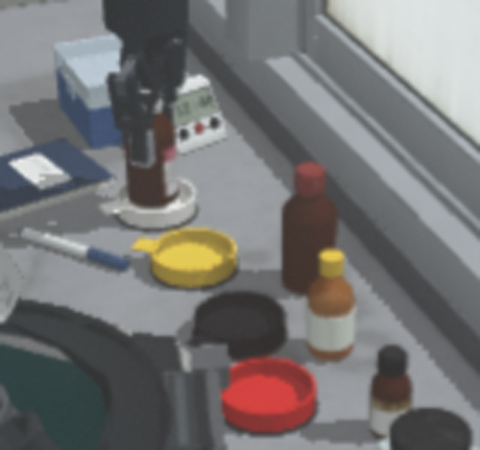

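Call:
arm_command:
  deltas:
    - [0,0,-0.002,0,0,0,0.3]
    - [0,0,-0.002,0,0,0,0.3]
    - [0,0,-0.001,0,0,0,0.3]
    - [0,0,-0.001,0,0,0,0.3]
    - [0,0,-0.001,0,0,0,0.3]
    - [0,0,-0.001,0,0,0,0.3]
    - [0,0,0,0,0,0,0.3]
    - [0,0,0,0,0,0,0.3]

```text
time_s: 5.73
position: [0.3682, 0.2883, 0.0532]
eef_rot: [0.205, 0.979, -0.0, -0.0]
contact_force: [-0.3, 1.3, -2.2]
gripper_width: 0.0474
finger_force: 41.4
```

Call:
arm_command:
  deltas:
    - [0,0,-0.001,0,0,0,0.3]
    - [0,0,-0.001,0,0,0,0.3]
    - [0,0,0,0,0,0,0.3]
    - [0,0,0,0,0,0,0.3]
    - [0,0,0,0,0,0,0.3]
    - [0,0,0,0,0,0,0.3]
    - [0,0,0,0,0,0,0.3]
    - [0,0,0,0,0,0,0.3]

```text
time_s: 6.4
position: [0.3686, 0.2886, 0.0523]
eef_rot: [0.205, 0.979, 0.001, 0.0]
contact_force: [-1.3, -0.2, 11.3]
gripper_width: 0.0474
finger_force: 41.0
```

Floor contact (11 N). Release slowly, then rise.

Call:
arm_command:
  deltas:
    - [0,0,0,0,0,0,0.62]
    - [0,0,0,0,0,0,0.7]
    - [0,0,0,0,0,0,0.8]
    - [0,0,0,0,0,0,1]
    - [0,0,0,0,0,0,1]
    - [0,0,0,0,0,0,1]
    - [0,0,0,0,0,0,1]
    - [0,0,0.01,0,0,0,1]

```text
time_s: 7.07
position: [0.3676, 0.2878, 0.0603]
eef_rot: [0.205, 0.979, -0.001, -0.001]
contact_force: [-0.1, -0.0, 0.3]
gripper_width: 0.0852
finger_force: 0.0
```

Call:
arm_command:
  deltas:
    - [0,0,0.02,0,0,0,1]
    - [0,0,0.025,0,0,0,1]
    - [0,0,0.025,0,0,0,1]
    - [0,0,0.025,0,0,0,1]
    - [0,0,0.025,0,0,0,1]
    - [0,0,0.02,0,0,0,1]
    - [0.01,-0.02,0,0,0,0,1]
    - [0.012,-0.03,0,0,0,0,1]

```text
time_s: 7.73
position: [0.3907, 0.2417, 0.2029]
eef_rot: [0.202, 0.979, 0.003, 0.001]
contact_force: [0.8, -0.1, -0.8]
gripper_width: 0.0855
finger_force: 0.0
```

Call:
arm_command:
  deltas:
    - [0.015,-0.03,0,0,0,0,1]
    - [0.018,-0.03,0,0,0,0,1]
    - [0.02,-0.02,0,0,0,0,1]
    - [0.02,-0.012,0,0,0,0,1]
    - [0.02,-0.005,0,0,0,0,1]
    - [0.01,0,0,0,0,0,1]
    - [0,0,0,0,0,0,1]
    - [0,0,0,0,0,0,1]

```text
time_s: 8.4
position: [0.4928, 0.1412, 0.201]
eef_rot: [0.206, 0.979, -0.0, -0.0]
contact_force: [0.1, -1.4, -0.1]
gripper_width: 0.0853
finger_force: 0.0
```

```bash
python3 - <<'E'
from h import *
for n in("wrist","top","side"):
    im,P=cloud(n)
    for k,(x,y,zz,r) in dict(w=(.368,.289,.119,.013),r=(.496,.142,.113,.013),y=(.4995,.0350,.09,.011),b=(.528,-.081,.073,.011)).items():
        q=P[(abs(P[:,2]-zz)<.003)&(np.hypot(P[:,0]-x,P[:,1]-y)<.025)];print(n,"cap",k,len(q),q.mean(0).round(4) if len(q) else 0)
print(bot.sense()['position'])
E
```

```text
wrist cap w 0 0
wrist cap r 803 [0.4943 0.1438 0.1118]
wrist cap y 357 [0.4984 0.0383 0.0891]
wrist cap b 306 [ 0.527  -0.0763  0.0717]
top cap w 0 0
top cap r 0 0
top cap y 43 [0.4985 0.0345 0.0903]
top cap b 55 [ 0.5276 -0.0794  0.0733]
side cap w 34 [0.3684 0.2852 0.1187]
side cap r 45 [0.4965 0.1382 0.1124]
side cap y 31 [0.5005 0.0333 0.0897]
side cap b 47 [ 0.5285 -0.0821  0.0726]
[0.49185139 0.14168561 0.20120485]
```

Call:
arm_command:
  deltas:
    - [0.003,0,-0.02,0,0,0,1]
    - [0,0,-0.025,0,0,0,1]
    - [0,0,-0.025,0,0,0,1]
    - [0,0,-0.025,0,0,0,1]
    - [0,0,-0.025,0,0,0,1]
    - [0,0,-0.02,0,0,0,1]
    - [0,0,-0.015,0,0,0,1]
    - [0,0,0,0,0,0,1]

```text
time_s: 9.22
position: [0.4937, 0.1414, 0.044]
eef_rot: [0.204, 0.979, -0.001, -0.002]
contact_force: [-0.1, 0.4, 0.8]
gripper_width: 0.0851
finger_force: 0.0
```

Call:
arm_command:
  deltas:
    - [0,0,0,0,0,0,0.7]
    - [0,0,0,0,0,0,0.6]
    - [0,0,0,0,0,0,0.55]
    - [0,0,0,0,0,0,0.5]
    - [0,0,0,0,0,0,0.4]
    - [0,0,0,0,0,0,0.3]
    - [0,0,0,0,0,0,0.3]
    - [0,0,0,0,0,0,0.3]

```text
time_s: 9.88
position: [0.497, 0.1417, 0.0477]
eef_rot: [0.205, 0.979, 0.001, 0.001]
contact_force: [-0.6, 1.1, 7.3]
gripper_width: 0.0474
finger_force: 40.5
```

Call:
arm_command:
  deltas:
    - [0,0,0.01,0,0,0,0.3]
    - [0,0,0.02,0,0,0,0.3]
    - [0,0,0.02,0,0,0,0.3]
    - [-0.01,0,0.02,0,0,0,0.3]
    - [-0.02,0,0.02,0,0,0,0.3]
    - [-0.02,-0.01,0,0,0,0,0.3]
    - [-0.02,-0.02,0,0,0,0,0.3]
    - [-0.01,-0.025,0,0,0,0,0.3]

```text
time_s: 10.55
position: [0.4139, 0.0871, 0.1376]
eef_rot: [0.203, 0.979, 0.0, -0.0]
contact_force: [0.4, -0.5, -1.0]
gripper_width: 0.047
finger_force: 41.5
```

Call:
arm_command:
  deltas:
    - [0,-0.025,0,0,0,0,0.3]
    - [0,-0.025,0,0,0,0,0.3]
    - [0.002,-0.025,0,0,0,0,0.3]
    - [0.01,-0.025,0,0,0,0,0.3]
    - [0.01,-0.0225,0,0,0,0,0.3]
    - [0,0,0,0,0,0,0.3]
    - [0,0,-0.01,0,0,0,0.3]
    - [0,0,-0.02,0,0,0,0.3]

```text
time_s: 11.22
position: [0.44, -0.037, 0.1081]
eef_rot: [0.207, 0.978, 0.001, 0.003]
contact_force: [0.5, -0.1, -1.7]
gripper_width: 0.0471
finger_force: 41.6
```

Call:
arm_command:
  deltas:
    - [0,0,-0.02,0,0,0,0.3]
    - [0,0,-0.015,0,0,0,0.3]
    - [0,0,-0.01,0,0,0,0.3]
    - [0,0,-0.003,0,0,0,0.3]
    - [0,0,-0.002,0,0,0,0.3]
    - [0,0,-0.001,0,0,0,0.3]
    - [0,0,0,0,0,0,0.3]
    - [0,0,0,0,0,0,0.3]

```text
time_s: 11.88
position: [0.4387, -0.0362, 0.056]
eef_rot: [0.206, 0.979, 0.0, 0.001]
contact_force: [-0.3, 0.0, -1.4]
gripper_width: 0.047
finger_force: 41.6
```

Call:
arm_command:
  deltas:
    - [0,0,-0.001,0,0,0,0.3]
    - [0,0,-0.001,0,0,0,0.3]
    - [0,0,-0.001,0,0,0,0.3]
    - [0,0,0,0,0,0,0.3]
    - [0,0,0,0,0,0,0.3]
    - [0,0,0,0,0,0,0.3]
    - [0,0,0,0,0,0,0.3]
    - [0,0,0,0,0,0,0.3]

```text
time_s: 12.55
position: [0.4386, -0.0362, 0.0536]
eef_rot: [0.205, 0.979, 0.0, 0.001]
contact_force: [-1.0, 1.4, 15.1]
gripper_width: 0.0473
finger_force: 42.9
```

Call:
arm_command:
  deltas:
    - [0,0,0,0,0,0,0.62]
    - [0,0,0,0,0,0,0.7]
    - [0,0,0,0,0,0,0.8]
    - [0,0,0,0,0,0,1]
    - [0,0,0,0,0,0,1]
    - [0,0,0,0,0,0,1]
    - [0,0,0,0,0,0,1]
    - [0,0,0.01,0,0,0,1]

```text
time_s: 13.22
position: [0.4376, -0.0361, 0.0613]
eef_rot: [0.205, 0.979, -0.0, -0.001]
contact_force: [0.8, -0.2, -0.5]
gripper_width: 0.0855
finger_force: 0.0
```

Call:
arm_command:
  deltas:
    - [0,0,0.02,0,0,0,1]
    - [0,0,0.025,0,0,0,1]
    - [0,0,0.025,0,0,0,1]
    - [0,0,0.025,0,0,0,1]
    - [0,0,0.025,0,0,0,1]
    - [0,0,0.02,0,0,0,1]
    - [0.02,0.02,0,0,0,0,1]
    - [0.02,0.02,0,0,0,0,1]

```text
time_s: 13.88
position: [0.4784, 0.0025, 0.2037]
eef_rot: [0.207, 0.978, -0.0, 0.001]
contact_force: [1.4, 0.7, 0.7]
gripper_width: 0.0856
finger_force: 0.0
```

Call:
arm_command:
  deltas:
    - [0.015,0.02,0,0,0,0,1]
    - [0.006,0.01,0,0,0,0,1]
    - [0,0,0,0,0,0,1]
    - [0,0,-0.02,0,0,0,1]
    - [0,0,-0.025,0,0,0,1]
    - [0,0,-0.02,0,0,0,1]
    - [0,0,-0.01,0,0,0,1]
    - [0,0,0,0,0,0,1]

```text
time_s: 14.55
position: [0.4961, 0.0318, 0.1251]
eef_rot: [0.206, 0.979, -0.002, -0.003]
contact_force: [-0.7, 0.2, 0.0]
gripper_width: 0.0854
finger_force: 0.0
```

```bash
python3 - <<'E'
from h import *
for n in("wrist","side"):
    im,P=cloud(n)
    for k,(x,y,zz,r) in dict(w=(.368,.289,.119,.013),r=(.439,-.036,.119,.013),y=(.4995,.0350,.09,.011),b=(.528,-.081,.073,.011)).items():
        q=P[(abs(P[:,2]-zz)<.003)&(np.hypot(P[:,0]-x,P[:,1]-y)<.025)];print(n,"cap",k,len(q),q.mean(0).round(4) if len(q) else 0)
print(bot.sense()['position'])
E
```

```text
wrist cap w 0 0
wrist cap r 1935 [ 0.4362 -0.0336  0.1177]
wrist cap y 747 [0.4979 0.0375 0.0892]
wrist cap b 0 0
side cap w 35 [0.3679 0.2849 0.1187]
side cap r 61 [ 0.4384 -0.0387  0.1182]
side cap y 32 [0.5007 0.0329 0.0896]
side cap b 47 [ 0.5291 -0.0825  0.0728]
[0.4981625  0.03262602 0.12719984]
```

Call:
arm_command:
  deltas:
    - [0.001,0.002,-0.015,0,0,0,1]
    - [0,0,-0.02,0,0,0,1]
    - [0,0,-0.02,0,0,0,1]
    - [0,0,-0.02,0,0,0,1]
    - [0,0,-0.015,0,0,0,1]
    - [0,0,-0.01,0,0,0,1]
    - [0,0,-0.005,0,0,0,1]
    - [0,0,0,0,0,0,1]

```text
time_s: 15.32
position: [0.5003, 0.0356, 0.0222]
eef_rot: [0.206, 0.979, -0.0, -0.0]
contact_force: [0.9, -0.0, 0.2]
gripper_width: 0.0856
finger_force: 0.0
```

Call:
arm_command:
  deltas:
    - [0,0,0,0,0,0,0.7]
    - [0,0,0,0,0,0,0.6]
    - [0,0,0,0,0,0,0.5]
    - [0,0,0,0,0,0,0.45]
    - [0,0,0,0,0,0,0.4]
    - [0,0,0,0,0,0,0.3]
    - [0,0,0,0,0,0,0.2]
    - [0,0,0,0,0,0,0.2]
  force: 30

```text
time_s: 15.98
position: [0.5007, 0.0358, 0.0231]
eef_rot: [0.205, 0.979, 0.0, 0.001]
contact_force: [-0.2, 0.4, 6.1]
gripper_width: 0.0372
finger_force: 29.6
```

Call:
arm_command:
  deltas:
    - [0,0,0.01,0,0,0,0.2]
    - [0,0,0.02,0,0,0,0.2]
    - [0,0,0.02,0,0,0,0.2]
    - [-0.01,0,0.02,0,0,0,0.2]
    - [-0.02,0,0.02,0,0,0,0.2]
    - [-0.02,0.01,0,0,0,0,0.2]
    - [-0.02,0.02,0,0,0,0,0.2]
    - [-0.015,0.025,0,0,0,0,0.2]

```text
time_s: 16.65
position: [0.4136, 0.0891, 0.1134]
eef_rot: [0.207, 0.978, -0.001, -0.0]
contact_force: [0.1, 0.9, -0.4]
gripper_width: 0.0372
finger_force: 30.3
```

Call:
arm_command:
  deltas:
    - [-0.01,0.025,0,0,0,0,0.2]
    - [-0.005,0.025,0,0,0,0,0.2]
    - [-0.003,0.025,0,0,0,0,0.2]
    - [-0.001,0.015,0,0,0,0,0.2]
    - [0,0,0,0,0,0,0.2]
    - [0,0,-0.01,0,0,0,0.2]
    - [0,0,-0.02,0,0,0,0.2]
    - [0,0,-0.02,0,0,0,0.2]

```text
time_s: 17.32
position: [0.3971, 0.1802, 0.0628]
eef_rot: [0.206, 0.979, 0.001, 0.001]
contact_force: [0.2, 0.1, -1.6]
gripper_width: 0.0372
finger_force: 30.4
```

Call:
arm_command:
  deltas:
    - [0,0,-0.015,0,0,0,0.2]
    - [0,0,-0.01,0,0,0,0.2]
    - [0,0,-0.003,0,0,0,0.2]
    - [0,0,-0.002,0,0,0,0.2]
    - [0,0,-0.001,0,0,0,0.2]
    - [0,0,-0.001,0,0,0,0.2]
    - [0,0,0,0,0,0,0.2]
    - [0,0,0,0,0,0,0.2]

```text
time_s: 17.98
position: [0.3981, 0.1806, 0.0332]
eef_rot: [0.206, 0.979, -0.001, -0.001]
contact_force: [0.8, -0.8, -0.8]
gripper_width: 0.0373
finger_force: 30.4
```

Call:
arm_command:
  deltas:
    - [0,0,-0.001,0,0,0,0.2]
    - [0,0,-0.001,0,0,0,0.2]
    - [0,0,-0.001,0,0,0,0.2]
    - [0,0,-0.001,0,0,0,0.2]
    - [0,0,-0.001,0,0,0,0.2]
    - [0,0,0,0,0,0,0.2]
    - [0,0,0,0,0,0,0.2]
    - [0,0,0,0,0,0,0.2]

```text
time_s: 18.65
position: [0.3981, 0.1809, 0.0291]
eef_rot: [0.206, 0.979, -0.001, -0.001]
contact_force: [-1.5, -0.9, 11.8]
gripper_width: 0.0373
finger_force: 31.4
```

Call:
arm_command:
  deltas:
    - [0,0,0,0,0,0,0.5]
    - [0,0,0,0,0,0,0.6]
    - [0,0,0,0,0,0,0.8]
    - [0,0,0,0,0,0,1]
    - [0,0,0,0,0,0,1]
    - [0,0,0,0,0,0,1]
    - [0,0,0,0,0,0,1]
    - [0,0,0.01,0,0,0,1]

```text
time_s: 19.32
position: [0.3974, 0.1807, 0.0367]
eef_rot: [0.205, 0.979, -0.003, -0.001]
contact_force: [0.6, -1.3, -0.4]
gripper_width: 0.0856
finger_force: 0.0
```

Call:
arm_command:
  deltas:
    - [0,0,0.02,0,0,0,1]
    - [0,0,0.025,0,0,0,1]
    - [0,0,0.03,0,0,0,1]
    - [0,0,0.03,0,0,0,1]
    - [0,0,0.03,0,0,0,1]
    - [0,0,0.025,0,0,0,1]
    - [0.005,-0.02,0,0,0,0,1]
    - [0.005,-0.025,0,0,0,0,1]

```text
time_s: 19.98
position: [0.4089, 0.1383, 0.1996]
eef_rot: [0.204, 0.979, 0.001, 0.0]
contact_force: [0.8, -1.9, -0.1]
gripper_width: 0.0855
finger_force: 0.0
```

Call:
arm_command:
  deltas:
    - [0.01,-0.028,0,0,0,0,1]
    - [0.01,-0.028,0,0,0,0,1]
    - [0.01,-0.028,0,0,0,0,1]
    - [0.01,-0.028,0,0,0,0,1]
    - [0.02,-0.028,0,0,0,0,1]
    - [0.02,-0.028,0,0,0,0,1]
    - [0.02,-0.02,0,0,0,0,1]
    - [0.02,0,0,0,0,0,1]

```text
time_s: 20.65
position: [0.5275, -0.0587, 0.1967]
eef_rot: [0.21, 0.978, -0.004, -0.002]
contact_force: [-0.3, -0.0, 0.3]
gripper_width: 0.0854
finger_force: 0.0
```

```bash
python3 - <<'E'
from h import *
print(bot.sense()['position'])
for n in("wrist","side"):
    im,P=cloud(n)
    if n=="wrist": cv2.imwrite("pics/w5.png",im)
    for k,(x,y,zz,r) in dict(w=(.368,.289,.119,.013),r=(.439,-.036,.119,.013),y=(.397,.181,.096,.011),b=(.528,-.081,.073,.011)).items():
        q=P[(abs(P[:,2]-zz)<.003)&(np.hypot(P[:,0]-x,P[:,1]-y)<.025)];print(n,"cap",k,len(q),q.mean(0).round(4) if len(q) else 0)
print(bot.sense()['position'])
E
```

```text
[ 0.52748862 -0.05868978  0.19671183]
wrist cap w 0 0
wrist cap r 1291 [ 0.4367 -0.0344  0.1177]
wrist cap y 0 0
wrist cap b 442 [ 0.5272 -0.0767  0.0719]
side cap w 35 [0.3679 0.2852 0.1187]
side cap r 62 [ 0.4382 -0.0395  0.1184]
side cap y 26 [0.3981 0.1774 0.0955]
side cap b 51 [ 0.5285 -0.0828  0.0725]
[ 0.53049424 -0.0530279   0.19744268]
```

View pics/w5.png

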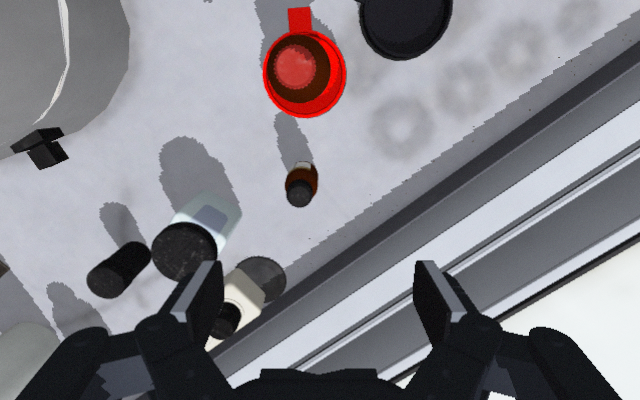

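```bash
python3 - <<'E'
from h import *
for n in("top","side"):
    im,P=cloud(n)
    q=P[(P[:,2]>.02)&(P[:,2]<.1)&(P[:,1]<-.105)&(P[:,1]>-.27)&(P[:,0]>.44)&(P[:,0]<.57)]
    for a in np.arange(-.27,-.1,.015):
        s=q[(q[:,1]>=a)&(q[:,1]<a+.015)]
        if len(s): print(n,a.round(3),len(s),s[:,0].min().round(3),s[:,0].max().round(3),s[:,2].max().round(3))
E
```

```text
top -0.24 9 0.522 0.539 0.069
top -0.225 73 0.512 0.552 0.089
top -0.21 152 0.504 0.567 0.091
top -0.195 182 0.499 0.56 0.09
top -0.18 171 0.501 0.554 0.09
top -0.165 40 0.525 0.544 0.072
side -0.24 147 0.521 0.54 0.071
side -0.225 510 0.512 0.565 0.088
side -0.21 333 0.504 0.568 0.089
side -0.195 197 0.5 0.559 0.089
side -0.18 53 0.507 0.555 0.088
```

Call:
arm_command:
  deltas:
    - [-0.001,-0.014,0,0,0,0,0.8]
    - [-0.002,-0.013,0,0,0,0,0.8]
    - [0,0,0,0,0,0,0.8]
    - [0,0,-0.02,0,0,0,0.8]
    - [0,0,-0.025,0,0,0,0.8]
    - [0,0,-0.025,0,0,0,0.8]
    - [0,0,-0.02,0,0,0,0.8]
    - [0,0,0,0,0,0,0.8]

```text
time_s: 21.52
position: [0.5215, -0.0776, 0.1049]
eef_rot: [0.204, 0.979, -0.002, -0.005]
contact_force: [-1.4, -0.5, 0.7]
gripper_width: 0.068
finger_force: 0.0
```

Call:
arm_command:
  deltas:
    - [0,0,-0.02,0,0,0,0.8]
    - [0,0,-0.02,0,0,0,0.8]
    - [0,0,-0.02,0,0,0,0.8]
    - [0,0,-0.015,0,0,0,0.8]
    - [0,0,-0.01,0,0,0,0.8]
    - [0,0,-0.001,0,0,0,0.8]
    - [0,0,0,0,0,0,0.8]
    - [0,0,0,0,0,0,0.8]

```text
time_s: 22.18
position: [0.5255, -0.0782, 0.0229]
eef_rot: [0.205, 0.979, -0.001, -0.001]
contact_force: [0.1, -0.5, 0.5]
gripper_width: 0.0685
finger_force: 0.0
```

Call:
arm_command:
  deltas:
    - [0.001,-0.001,0,0,0,0,0.6]
    - [0,0,0,0,0,0,0.5]
    - [0,0,0,0,0,0,0.45]
    - [0,0,0,0,0,0,0.4]
    - [0,0,0,0,0,0,0.35]
    - [0,0,0,0,0,0,0.25]
    - [0,0,0,0,0,0,0.15]
    - [0,0,0,0,0,0,0.15]
  force: 25

```text
time_s: 22.85
position: [0.5261, -0.0796, 0.0222]
eef_rot: [0.205, 0.979, -0.001, -0.001]
contact_force: [-0.4, -0.1, 5.2]
gripper_width: 0.0296
finger_force: 24.6
```

Call:
arm_command:
  deltas:
    - [0,0,0.01,0,0,0,0.15]
    - [0,0,0.025,0,0,0,0.15]
    - [0,0,0.03,0,0,0,0.15]
    - [0,0,0.03,0,0,0,0.15]
    - [0,0,0.03,0,0,0,0.15]
    - [0,0,0.025,0,0,0,0.15]
    - [-0.015,0,0,0,0,0,0.15]
    - [-0.02,0.01,0,0,0,0,0.15]

```text
time_s: 23.52
position: [0.4925, -0.0714, 0.1735]
eef_rot: [0.207, 0.978, -0.001, 0.001]
contact_force: [-0.5, 0.2, -1.0]
gripper_width: 0.0294
finger_force: 25.0
```

Call:
arm_command:
  deltas:
    - [-0.02,0.02,0,0,0,0,0.15]
    - [-0.02,0.025,0,0,0,0,0.15]
    - [-0.012,0.025,0,0,0,0,0.15]
    - [-0.009,0.025,0,0,0,0,0.15]
    - [-0.003,0.025,0,0,0,0,0.15]
    - [0,0.016,0,0,0,0,0.15]
    - [0,0,0,0,0,0,0.15]
    - [0,0,-0.02,0,0,0,0.15]

```text
time_s: 24.18
position: [0.4286, 0.0678, 0.154]
eef_rot: [0.204, 0.979, 0.0, 0.001]
contact_force: [1.6, -0.4, -0.9]
gripper_width: 0.0296
finger_force: 25.0
```

Call:
arm_command:
  deltas:
    - [0,0,-0.025,0,0,0,0.15]
    - [0,0,-0.025,0,0,0,0.15]
    - [0,0,-0.025,0,0,0,0.15]
    - [0,0,-0.02,0,0,0,0.15]
    - [0,0,-0.015,0,0,0,0.15]
    - [0,0,-0.008,0,0,0,0.15]
    - [0,0,0,0,0,0,0.15]
    - [0,0,0,0,0,0,0.15]

```text
time_s: 24.85
position: [0.4268, 0.0656, 0.0338]
eef_rot: [0.205, 0.979, -0.002, -0.001]
contact_force: [-0.4, -0.1, -0.2]
gripper_width: 0.0295
finger_force: 25.0
```

Call:
arm_command:
  deltas:
    - [0,0,-0.002,0,0,0,0.15]
    - [0,0,-0.001,0,0,0,0.15]
    - [0,0,-0.001,0,0,0,0.15]
    - [0,0,-0.001,0,0,0,0.15]
    - [0,0,0,0,0,0,0.15]
    - [0,0,0,0,0,0,0.15]
    - [0,0,0,0,0,0,0.15]
    - [0,0,0,0,0,0,0.15]

```text
time_s: 25.52
position: [0.4269, 0.0664, 0.0289]
eef_rot: [0.205, 0.979, -0.001, -0.001]
contact_force: [-0.1, 0.8, -0.7]
gripper_width: 0.0293
finger_force: 25.0
```

Call:
arm_command:
  deltas:
    - [0,0,-0.001,0,0,0,0.15]
    - [0,0,-0.001,0,0,0,0.15]
    - [0,0,0,0,0,0,0.15]
    - [0,0,0,0,0,0,0.15]
    - [0,0,0,0,0,0,0.15]
    - [0,0,0,0,0,0,0.15]
    - [0,0,0,0,0,0,0.15]
    - [0,0,0,0,0,0,0.15]

```text
time_s: 26.18
position: [0.427, 0.0664, 0.0281]
eef_rot: [0.205, 0.979, -0.001, -0.0]
contact_force: [-0.8, -0.0, 17.9]
gripper_width: 0.0297
finger_force: 26.6
```

Call:
arm_command:
  deltas:
    - [0,0,0,0,0,0,0.42]
    - [0,0,0,0,0,0,0.5]
    - [0,0,0,0,0,0,0.65]
    - [0,0,0,0,0,0,0.8]
    - [0,0,0,0,0,0,0.8]
    - [0,0,0,0,0,0,0.8]
    - [0,0,0,0,0,0,0.8]
    - [0,0,0.01,0,0,0,0.8]

```text
time_s: 26.85
position: [0.4263, 0.0662, 0.0358]
eef_rot: [0.205, 0.979, -0.001, -0.002]
contact_force: [-0.4, 0.3, 0.3]
gripper_width: 0.0683
finger_force: 0.0
```

Call:
arm_command:
  deltas:
    - [0,0,0.02,0,0,0,0.8]
    - [0,0,0.03,0,0,0,0.8]
    - [0,0,0.03,0,0,0,0.8]
    - [0,0,0.03,0,0,0,0.8]
    - [0,0,0.03,0,0,0,0.8]
    - [0,0,0.02,0,0,0,0.8]
    - [0,0,0,0,0,0,0.8]
    - [0,0,0,0,0,0,0.8]

```text
time_s: 27.52
position: [0.4275, 0.066, 0.1965]
eef_rot: [0.206, 0.979, -0.001, -0.0]
contact_force: [0.1, -0.1, -0.9]
gripper_width: 0.0684
finger_force: 0.0
```

Call:
arm_command:
  deltas:
    - [0,0,0,0,0,0,0.8]
    - [0,0,0,0,0,0,0.8]
    - [0,0,0,0,0,0,0.8]
    - [0,0,0,0,0,0,0.8]
    - [0,0,0,0,0,0,0.8]
    - [0,0,0,0,0,0,0.8]
    - [0,0,0,0,0,0,0.8]
    - [0,0,0,0,0,0,0.8]

```text
time_s: 28.18
position: [0.427, 0.0664, 0.1958]
eef_rot: [0.205, 0.979, -0.001, -0.001]
contact_force: [-0.3, 0.1, 0.3]
gripper_width: 0.0683
finger_force: 0.0
```

```bash
python3 - <<'E'
from h import *
for n in("wrist","side"):
    im,P=cloud(n)
    if n=="side": cv2.imwrite("pics/s6.png",cv2.resize(im[110:310,245:405],None,fx=3,fy=3,interpolation=cv2.INTER_CUBIC))
    for k,(x,y,zz,r) in dict(w=(.368,.289,.119,.013),r=(.439,-.036,.119,.013),y=(.397,.181,.096,.011),b=(.4275,.0665,.079,.011)).items():
        q=P[(abs(P[:,2]-zz)<.003)&(np.hypot(P[:,0]-x,P[:,1]-y)<.025)];print(n,"cap",k,len(q),q.mean(0).round(4) if len(q) else 0)
E
```

```text
wrist cap w 0 0
wrist cap r 574 [ 0.434  -0.0341  0.1178]
wrist cap y 592 [0.3957 0.1816 0.0953]
wrist cap b 476 [0.4269 0.0675 0.0778]
side cap w 33 [0.3679 0.2858 0.1187]
side cap r 62 [ 0.4385 -0.0394  0.1184]
side cap y 26 [0.3984 0.1773 0.0957]
side cap b 36 [0.4293 0.0625 0.0782]
```

View pics/s6.png

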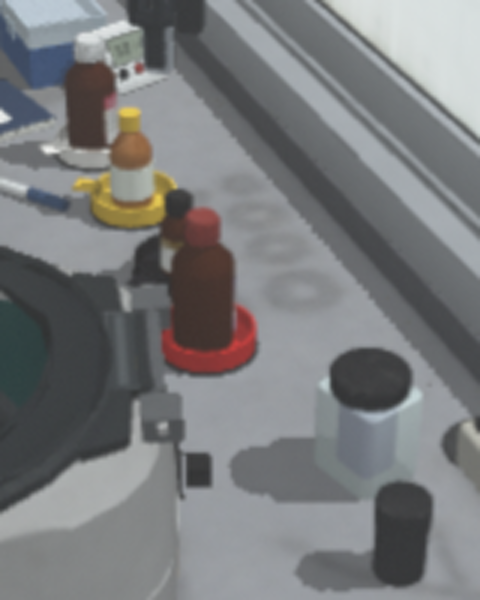

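All four bottles stand upright and centred in their cups: white at (90,110), yellow at (130,165), black at (178,220) and red at (203,290). The jar (370,420) and canister (403,530) have not moved.

```bash
python3 -c "
from bench import bot
print(bot.sign_off())"
```

```text
the job is handed in; nothing more can be done
None
```

All four amber bottles stand upright in the cups matching their cap colours, the jar and canister are where they began, and the job is handed in at about 28 s; sign-off returned no verdict.

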